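# Index a wheel hub one slot on the rotary table

### The arm

A 6-joint arm with a two-finger parallel gripper is mounted at the origin on the work surface. World frame = base frame: x ahead of the robot, y to its left, z up, the work surface at z = 0. Lengths are in m, angles in rad, forces in N, time in s.
With the tool pointing down it reaches from about 0.375 to 0.9 m from the base axis. Payload 3.1 kg.
Tool frame: the origin (TCP) lies on the centre line of the jaws, within the pads' length; the fingertips stand 22 mm ahead of it and the grasp point (between the pads) lies 3 mm ahead of it; z points along the fingers, y is the line along which they close (so a half turn about z gives the same grasp; the last joint's range is limited). The gripper opens to 85 mm and grips with 20 to 120 N. Pads are 22 mm wide; open, the fingers measure 114 mm over their backs; the gripper's body (76 mm by 85 mm) begins 54 mm behind the grasp point. The pads swing forward as they close: fully open they stand 13 mm farther back than shut.
Start: joints at [-1.383, 0.527, 1.433, -0, 1.181, -0.178], TCP at [0.224, -0.584, 0.253] pointing down, gripper open.
Joint ranges: [-3.08, 3.08], [-0.75, 2.2], [0.22, 2.44], [-1.43, 4.57], [0, 2.65], [-2.85, 2.85]. Speed limits (rad/s): [2.79, 2.79, 3.14, 3.14, 3.14, 3.14].

### API

Orientations are given as a unit quaternion [x, y, z, w].
In Python, from station import manip, camrig, probe_bus gives the robot as it stands (manip), with the cameras (camrig) and the readings (probe_bus).
- The arm moves only by the shell command python3 drive.py [FORCE], which reads ROWS from standard input. ROWS is a JSON list of rows, 1 to 20 of them, each of 5 numbers: dx, dy, dz in parts of the range, where 1.0 means 0.5 m, then a turn about the tool's z in shares of 4 rad (1.0 is 4 rad), then the opening from 0.0 (shut) to 1.0 (fully open); each row is the pose to reach, as a shift and turn from the pose commanded when the command began, along the tool's axes at that moment; what a row does not reach only later rows make up. A row lasts 1/10 s, in which the tool goes at most 0.05 m and 0.15 rad, less where a joint would pass 70% of its speed; a pose out of reach is approached as far as the arm can. The fingers move at their own pace and stop on an object; FORCE is the grip in N (left out, the last holds). Time passes only in rows, so rows that do not move let the fingers close. It prints the time, the measured TCP pose, the force, the opening and the grip force at its end. Shift and turn numbers lie between -1 and 1, and a call with a number outside is refused. Input that does not fit is refused with a message, and nothing moves.
- probe_bus.sense(): the state, without advancing time (a new reading comes with each control period).
- camrig.snapshot(name): name is "side" or "top" or "wrist"; returns a dict with "pixels" (420x560x3 uint8, red, green, blue), "range_z" (420x560 float32, m along the optical axis (not along the pixel's ray), 0 where there is no reading), "fov_y" (degrees; the focal length in pixels is half the picture's height over the tangent of half this angle, whatever the lens; pixels are square), "cx", "cy" (the principal point, pixels), "R" (3x3) and "t" (3): a world point X has camera coordinates R X + t; the wrist camera has in their place "hand_eye" (4x4, takes a point from camera to tool coordinates, whose origin is the TCP and whose axes are the flange's). Camera axes: x right, y down, z forward; pixel columns grow to the right and rows downward; lengths in m; the calibration is good to about 2 mm. A picture is of the moment at which its call begins: read the wrist's pose just before it.
- manip.sign_off(): hands the job in; it is judged then, once.
The state is a dict: "t": time; "q": joint angles; "qd": joint speeds; "tau": joint torques, N m; "tcp_pos": TCP position; "tool_rot": TCP orientation; "force": force on the tool from outside, world axes, zero at the start; "ft_torque": the same for the moment, N m; "finger_gap": opening from 0.0 (shut) to 1.0 (fully open); "gripper_force": force on a finger pad.
Only numpy, scipy, OpenCV 4.12 (cv2) and the standard library are available. Lean on these libraries where they do the work, as an engineer would, in place of code of your own. Each camera call takes 0.05 s, during which the arm holds its last target. There are 200 camera calls.

### The job

A wheel hub is bolted on the small rotary index table. Press the plunger's cup-shaped cap down to free the table, push the table round anticlockwise (seen from above) to the next slot and no further, and let the plunger spring fully back up so that it locks there; then move clear. Only press and push with the fingertips: do not pick anything up, and leave everything else on the bench where it is.

Things in the scene. Friction and masses are not known exactly. Their poses are not given: they have to be found in the camera images.
- index_base: Fixed foot (176 mm dia.) with a level steel index plate (170 mm dia., top 46 mm above the bench), eight slots 14 mm wide in its rim, 45 degrees apart. Origin on the turning axis at bench height, z up. Its x axis points to the slot where the plunger is locked at the start.
- axis_top (a point): Point on the vertical turning axis, 93 mm above the bench, centre of the top of the hub's boss (46 mm dia.). The hub's flange is 100 mm dia., its five studs, up to 91 mm high, stand on a 74 mm circle. Below it the table, a steel disc (124 mm dia., top at 62 mm), with a dark arm 34 mm wide (top at 60 mm) reaching out 120 mm to the plunger. All this turns together.
- cup_floor (a point): Centre of the inner floor of the plunger's cap, 100 mm from the turning axis, at the end of the table's arm. The cap is a plain metal cup open upwards: 60 mm outside, 50 mm inside dia.; with the plunger up its inner floor is 82 mm and its rim 96 mm above the bench. Shut fingertips fit inside, to press the floor and push the wall sideways. Moves with the plunger and table.
- plunger (a joint): How far the plunger is down, m: 0 up, 0.012 fully down. Spring: 3 N up, 8 N fully down. Up, its 7 mm wide tooth is in a slot and locks the table (2 to 3 mm play each side); from 0.007 down the table is free. Between slots the tooth runs under the plate: it stays about 0.006 down without being held. At the next slot it springs up to 0 by itself if nothing holds it down, and locks.
- turntable (a joint): Turn of the table, rad, anticlockwise positive seen from above. 0 is the slot of the start (within about 0.02), 0.785 the next slot anticlockwise. Turns with light friction (about 2 N at the cap) when unlocked and stays where it is left.
- bolt: Bystander: round-headed steel bolt standing on its head, head 24 mm dia., shank 12 mm dia., 55 mm tall. Origin at centre of its underside.
- spacer: Bystander: aluminium spacer ring, 44 mm dia., 25 mm tall. Origin at centre of its underside.
- bump_stop: Bystander: black rubber bump stop, 52 mm dia., 40 mm tall. Origin at centre of its underside.
- screwdriver: Bystander: screwdriver with a black handle, 190 mm long, lying flat. Origin at its middle, at the bench.
- wrench: Bystander: steel wrench lying flat near the left edge. Origin at its middle, at the bench.
- hammer: Bystander: hammer lying flat near the right edge. Origin at its middle, at the bench.
- grease_tin: Bystander: tin, 70 mm dia., 100 mm tall, on the right. Origin at centre of its underside.

How it is judged:
On the way, in this order (a step that is already met when the one before it is completed fails the run):
1. the plunger is pressed in while the table is still at its first slot (value of joint plunger above 0.007 m and value of joint turntable between -0.1 and 0.1 rad), for 0.05 s.
2. the table is turned off its first slot, anticlockwise, with the plunger down (value of joint turntable above 0.3 rad and value of joint plunger above 0.004 m), for 0.05 s.
3. the plunger has sprung up in the next slot (value of joint plunger below 0.002 m and value of joint turntable between 0.7354 and 0.8354 rad), for 0.2 s.
At the end, for the whole second after the job is handed in: The table stands one slot (45 degrees, within 0.05 rad) anticlockwise of where it began, at rest, with the plunger fully up (within 2 mm) and locked in that slot (all of step 3 and velocity of joint turntable between -0.05 and 0.05 rad/s); the robot touches nothing.
It fails at once if the table is turned the wrong way by more than 0.15 rad (value of joint turntable below -0.15 rad).
It fails at once if the table is turned well past the next slot (more than 0.3 rad) (value of joint turntable above 1.0854 rad).
It fails at once if a loose thing on the bench is moved by more than 30 mm or lifted (distance of any of bolt, spacer, bump_stop, screwdriver, wrench, hammer, grease_tin from where it was at the start of the episode above 0.03 m).
It also fails if it takes over 42 s, if anything falls off the work surface, if the arm or the gripper's body presses on something with over 40 N, if the wrist force passes 120 N, or if a joint passes its speed limit or range.

## Working session

There is one attempt and no reset: what is moved stays moved. The work goes in short steps, Python scripts to look and compute and a shell command to move; the robot and the scene stay as the last step left them, time stands still between calls to the robot, and variables do not carry over. Pictures are saved under pics/ and viewed, at most 10 in all, crops included, and the job is handed in when it is done.

```bash
ls; mkdir -p pics; python3 - <<'E'
from station import manip, camrig, probe_bus
import cv2,numpy as np
s=probe_bus.sense(); print(s['t'],s['tcp_pos'],s['tool_rot'])
for n in("top","side"):
    d=camrig.snapshot(n); np.savez(f"pics/{n}.npz",**d)
    cv2.imwrite(f"pics/{n}.png",d["pixels"][:,:,::-1]); print(n,d["fov_y"],d["cx"],d["cy"],d["R"],d["t"])
E
```

```text
drive.py
pics
station.py
0.0 [ 0.22343525 -0.58298066  0.25232687] [ 9.83322824e-01  1.81865426e-01 -2.24318789e-05 -1.09048328e-03]
top 51.02964466520847 280.26083865436533 205.93792086663893 [[ 0.02870955 -0.99944348 -0.01698528]
 [-0.99641312 -0.02726104 -0.08011076]
 [ 0.07960314  0.0192243  -0.99664124]] [-0.01631493  0.58554126  1.51019674]
side 50.27043259778865 277.6087200319062 210.45021721391245 [[-0.90656226 -0.42185963  0.01339104]
 [-0.22276426  0.451283   -0.86412947]
 [ 0.35849819 -0.78637021 -0.50309138]] [0.50824739 0.20397058 1.31938737]
```

View pics/top.png

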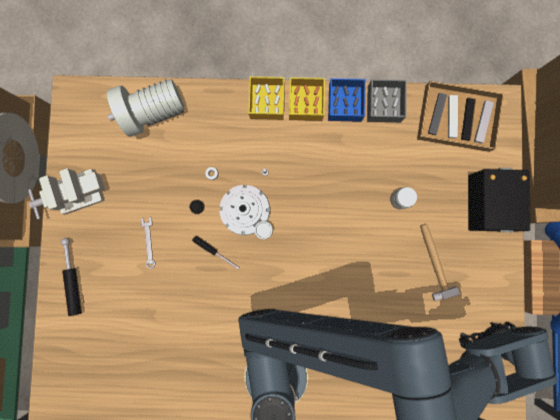

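View pics/side.png

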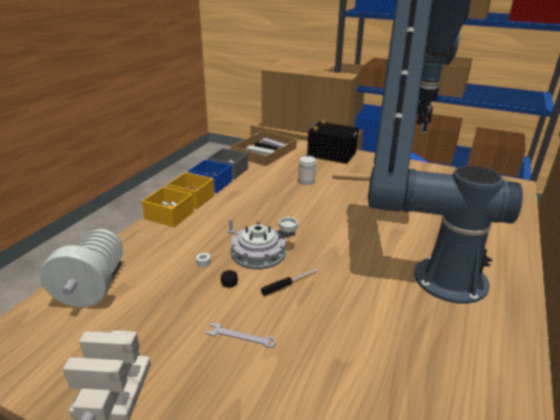

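The top view shows the hub at about (243,208) and the cup at about (263,229), towards the robot and to its right. The bystanders are clear of both. Next I measure the positions from range data and rays.

```bash
cat > h.py <<'E'
import numpy as np,cv2
def load(n): return dict(np.load(f"pics/{n}.npz"))
def K(d):
    f=210/np.tan(np.radians(float(d["fov_y"]))/2); return f,float(d["cx"]),float(d["cy"])
def cloud(d):
    f,cx,cy=K(d); v,u=np.mgrid[:420,:560]; z=d["range_z"]
    c=np.stack([(u-cx)/f*z,(v-cy)/f*z,z],-1); return (c-d["t"])@d["R"]
def ray(d,u,v,h):
    f,cx,cy=K(d); r=d["R"].T@np.array([(u-cx)/f,(v-cy)/f,1]); o=-d["R"].T@d["t"]
    return o+r*(h-o[2])/r[2]
E
python3 - <<'E'
from h import *
d=load("top");P=cloud(d);print(K(d))
print(ray(d,243,208,.093),ray(d,263.5,229.5,.096))
im=d["pixels"][165:260,180:300,::-1]
cv2.imwrite("pics/c.png",cv2.resize(im,None,fx=6,fy=6,interpolation=cv2.INTER_CUBIC))
m=(P[...,2]*1000).round().astype(int)
print(m[184:240:3,216:280:3])
s=load("side");print(ray(s,288,225,.096),ray(s,258,230,.093))
im=s["pixels"][205:275,220:310,::-1]
cv2.imwrite("pics/c2.png",cv2.resize(im,None,fx=8,fy=8,interpolation=cv2.INTER_CUBIC))
E
```

```text
(np.float64(439.9811953273775), 280.26083865436533, 205.93792086663893)
[0.56992521 0.12262278 0.093     ] [0.50029349 0.05188699 0.096     ]
[[  -2    3    5    1   -1    1    2   -1   -4   -2    4   -7   -3   -7
    -4    1    0    0    5   -1   -1   -7]
 [  -1   -1   -3    2   -1   -1   42   49   48   41   10   43   47   45
    -4    4   -5   -2    7    0   -2   -1]
 [  -7    2   -8    3    8   39   40   43   45   46   42   46   42   47
    40    2    8    2   -4   -2    3   -6]
 [  -4   -3    3   49   13   49   64   65   65   59   63   60   57   48
    45   16 1552   -1   -2   -7    0   -4]
 [   0    1   -5   45   45   61   64   74  100   72   68   71   60   66
    51   46   43   -9   -5    1    1    0]
 [   3    0   41   46   41   58   70   71   71   69   74   69   69   64
    65   48   45   15    1   11   -1    2]
 [  -2    1   43   42   65   67   68   74   88   90   88   66   91   73
    62   39   41   40   -6   -2    4   -5]
 [   2   -3   44   50   57   91   65   93   96   90   98   89   64   74
    60   55   42   45    5   -3   -1    1]
 [  -2   -2   12   46   65   68   75  
[... 597 characters left out ...]
4   70   63
    94   78   76   81    0   -4    1    2]
 [  -8    1   -2    2    6   45   49   52   62   54   62   51   52   97
    83   79   79   81   96    3   -3   -4]
 [  -2   -4    2   -1   -3   44   46   42   47   48   49   50   45   97
    81   87   75   82   82    1    0    0]
 [1552    4    2   -4   -7   -5    3   45   39   13   46   47   12  100
    86   79   78   77   83    1   -8    6]
 [   0   -1    0   -2   -3   -7    3   -4    0   -3   -7   -2   -5    0
    94   80   76   85   91    1    1   -4]
 [   0   -2    0    0    3   -6   -1   -2    2   -6    3    3   -9   -2
    -2   -3   89   -1    1    0   -2   -2]]
[0.49176133 0.07462214 0.096     ] [0.56432755 0.13699114 0.093     ]
```

View pics/c.png

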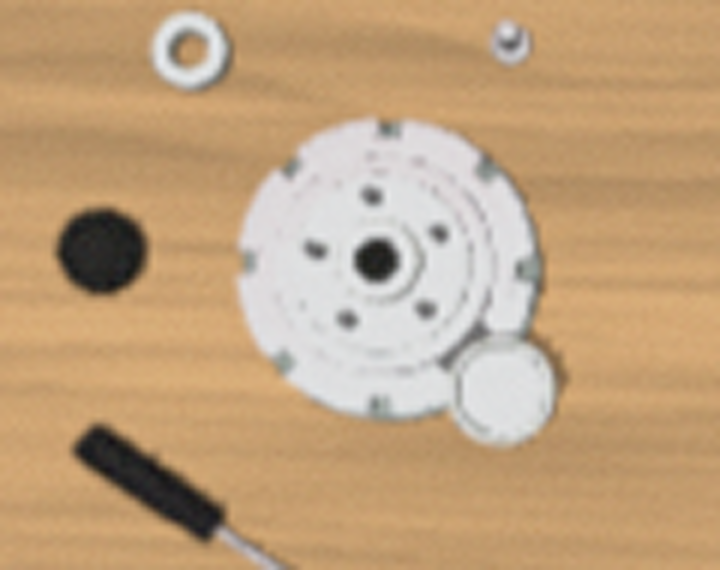

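View pics/c2.png

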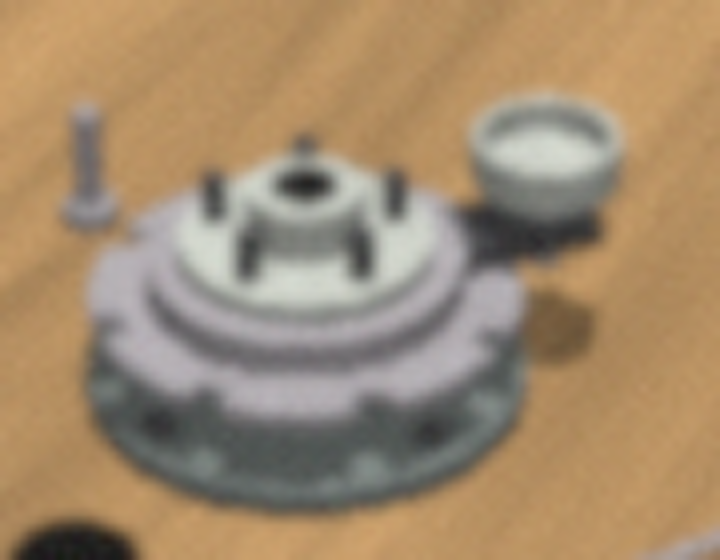

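The crops show the boss bore at top (242.4,208.1) and side (257.7,227.4), and the cup rim centre at top (263.6,229.2) and side (287.9,222.1). Now I triangulate and check the distances.

```bash
python3 - <<'E'
from h import *
t,s=load("top"),load("side")
def M(d):
    f,cx,cy=K(d); return np.array([[f,0,cx],[0,f,cy],[0,0,1]])@np.c_[d["R"],d["t"]]
for n,a,b,h in(("axis",(242.4,208.1),(257.7,227.4),.093),("cup",(263.6,229.2),(287.9,222.1),.096)):
    X=cv2.triangulatePoints(M(t),M(s),np.array(a,float),np.array(b,float)); X=(X[:3]/X[3]).ravel()
    print(n,X.round(4),ray(t,*a,h).round(4),ray(s,*b,h).round(4))
P=cloud(t);u,v=np.meshgrid(range(560),range(420))
roi=(np.hypot(P[...,0]-.57,P[...,1]-.12)<.2)&(t["range_z"]>0)
m=(roi&(P[...,2]>.03)&(P[...,2]<.2)); print("all",cv2.minEnclosingCircle(np.argwhere(m)[:,::-1].astype(np.float32)))
c=P[...,:2]-np.array([.5,.053]); k=(np.hypot(c[...,0],c[...,1])<.04)&(P[...,2]>.07)&(P[...,2]<.12)
print("cup pts mean",P[k].mean(0),k.sum()); e=(np.hypot(P[...,0]-.5,P[...,1]-.053)<.018);print("floor z",P[e][:,2].mean())
E
```

```text
axis [0.5704 0.125  0.0937] [0.5695 0.1246 0.093 ] [0.5719 0.1242 0.093 ]
cup [0.5017 0.052  0.0913] [0.5013 0.0516 0.096 ] [0.499  0.0591 0.096 ]
all ((234.0, 206.5), 49.42934036254883)
cup pts mean [0.50119501 0.05333676 0.0857951 ] 255
floor z 0.08107605894310811
```

Both points are consistent. The axis is at about (0.570,0.1245) and the cup at about (0.501,0.0525), 99.8 mm apart at a bearing of -134°, with the floor at 81 mm. Next I move above the cup with the fingers shut.

The rows are not in the units I measure in: shifts go in shares of 0.5 m and turns go in shares of 4 rad. I convert before sending: -0.494 m is -0.988, 0.06 m is 0.12.

```bash
R="" ; echo '[[0.974, -0.988, 0.12, 0, 0], [0.974, -0.988, 0.12, 0, 0], [0.974, -0.988, 0.12, 0, 0], [0.974, -0.988, 0.12, 0, 0], [0.974, -0.988, 0.12, 0, 0], [0.974, -0.988, 0.12, 0, 0], [0.974, -0.988, 0.12, 0, 0], [0.974, -0.988, 0.12, 0, 0], [0.974, -0.988, 0.12, 0, 0], [0.974, -0.988, 0.12, 0, 0], [0.974, -0.988, 0.12, 0, 0], [0.974, -0.988, 0.12, 0, 0], [0.974, -0.988, 0.12, 0, 0], [0.974, -0.988, 0.12, 0, 0], [0.974, -0.988, 0.12, 0, 0], [0.974, -0.988, 0.12, 0, 0], [0.974, -0.988, 0.12, 0, 0], [0.974, -0.988, 0.12, 0, 0], [0.974, -0.988, 0.12, 0, 0], [0.974, -0.988, 0.12, 0, 0]]' | python3 drive.py 20
python3 - <<'E'
from h import *
from station import manip, camrig, probe_bus
s=probe_bus.sense();print({k:np.round(s[k],4) for k in("t","q","tcp_pos","tool_rot","force","finger_gap")})
d=camrig.snapshot("wrist");np.savez("pics/w.npz",**d);cv2.imwrite("pics/w.png",d["pixels"][:,:,::-1]);print(d["hand_eye"])
E
```

```text
t: 2.1
tcp_pos: [0.5015, 0.0509, 0.1935]
tool_rot: [0.983, 0.181, 0.0, 0.0]
force: [0.7, 0.6, -0.2]
finger_gap: 0.003
gripper_force: 0.0
{'t': np.float64(2.1), 'q': array([-0.1209,  0.4542,  1.7939, -0.    ,  0.8933,  1.0861]), 'tcp_pos': array([0.5015, 0.0509, 0.1935]), 'tool_rot': array([9.835e-01, 1.809e-01, 1.000e-04, 0.000e+00]), 'force': array([ 0.6748,  0.5987, -0.1998]), 'finger_gap': np.float64(0.0032)}
[[-2.68637381e-04 -9.52799672e-01 -3.03599594e-01  7.75658561e-02]
 [ 9.99999338e-01 -5.95548102e-04  9.84193784e-04  4.48781268e-04]
 [-1.11854768e-03 -3.03599128e-01  9.52799201e-01 -1.20578189e-01]
 [ 0.00000000e+00  0.00000000e+00  0.00000000e+00  1.00000000e+00]]
```

View pics/w.png

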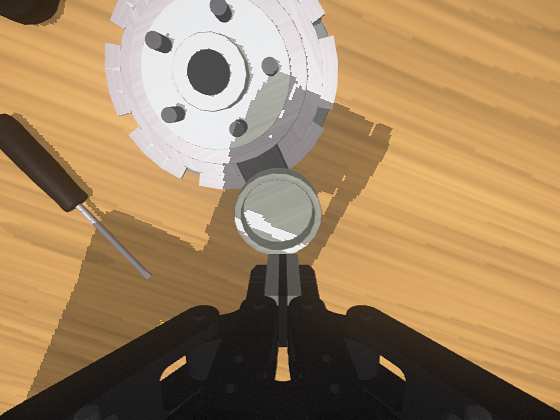

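The wrist view shows the cup rim centred at about (278,211) and the bore at about (209,72). The shut tips point just short of the cup in the image. I check these against the top-view result.

```bash
python3 - <<'E'
from h import *
from scipy.spatial.transform import Rotation as Ro
d=load("w");T=np.eye(4);T[:3,:3]=Ro.from_quat([.9835,.1809,.0001,0]).as_matrix();T[:3,3]=[.5015,.0509,.1935]
I=np.linalg.inv(T@d["hand_eye"]);d["R"]=I[:3,:3];d["t"]=I[:3,3]
P=cloud(d)
print("cup rim",ray(d,278,211,.096),"axis",ray(d,209,72,.093))
k=(np.hypot(P[...,0]-.501,P[...,1]-.053)<.04)&(P[...,2]>.088)&(P[...,2]<.104)&(np.arange(420)[:,None]<254)
(x,y),a,_=cv2.fitEllipse(cv2.convexHull(np.argwhere(k)[:,::-1].astype(np.int32)));print(x,y,a,ray(d,x,y,.096))
print(P[205:220,270:290].mean((0,1)))
E
```

```text
cup rim [0.50464649 0.05450105 0.096     ] axis [0.57182922 0.12435421 0.093     ]
277.57623291015625 212.75326538085938 (84.84974670410156, 87.13005065917969) [0.50337603 0.05432899 0.096     ]
[0.50009985 0.05181711 0.08284958]
```

Cup at about (0.5025,0.0535), which agrees. Next I descend into the cup above its floor, then slowly press.

Scaled: 0.08 m is 0.16, -0.001 m is -0.002.

```bash
echo '[[0.002, -0.002, 0.06, 0, 0], [0.002, -0.002, 0.12, 0, 0], [0.002, -0.002, 0.16, 0, 0], [0.002, -0.002, 0.16, 0, 0], [0.002, -0.002, 0.16, 0, 0], [0.002, -0.002, 0.16, 0, 0]]' | python3 drive.py; echo '[[0, 0, 0.004, 0, 0], [0, 0, 0.008, 0, 0], [0, 0, 0.012, 0, 0], [0, 0, 0.016, 0, 0], [0, 0, 0.02, 0, 0], [0, 0, 0.02, 0, 0], [0, 0, 0.02, 0, 0]]' | python3 drive.py
```

```text
t: 2.75
tcp_pos: [0.5031, 0.053, 0.1144]
tool_rot: [0.983, 0.182, 0.001, 0.0]
force: [1.0, 0.0, 0.2]
finger_gap: -0.0
gripper_force: 0.0
t: 3.45
tcp_pos: [0.5023, 0.0532, 0.1035]
tool_rot: [0.983, 0.182, 0.0, 0.0]
force: [-0.7, 0.6, 2.9]
finger_gap: -0.001
gripper_force: 1.6
```

Floor contact came at TCP z of about 0.1035 with 3 N, as expected. Now I press about 10 mm further.

Scaled: 0.01 m is 0.02, 0.009 m is 0.018.

```bash
echo '[[0, 0, 0.006, 0, 0], [0, 0, 0.012, 0, 0], [0, 0, 0.018, 0, 0], [0, 0, 0.02, 0, 0], [0, 0, 0.02, 0, 0], [0, 0, 0.02, 0, 0]]' | python3 drive.py
```

```text
t: 4.05
tcp_pos: [0.5023, 0.0532, 0.0935]
tool_rot: [0.983, 0.182, 0.0, 0.0]
force: [-1.0, 0.5, 7.4]
finger_gap: -0.001
gripper_force: 3.6
```

About 10 mm down at 7.4 N, so the table is free. Now I sweep round the arc, holding the plunger down.

Scaled: 0.038 m is 0.076, 0.0316 m is 0.0632.

```bash
echo '[[0.004, 0.008, 0, 0, 0], [0.0092, 0.0174, 0, 0, 0], [0.014, 0.026, 0, 0, 0], [0.02, 0.034, 0, 0, 0], [0.026, 0.042, 0, 0, 0], [0.0328, 0.0492, 0, 0, 0], [0.04, 0.056, 0, 0, 0], [0.047, 0.0632, 0, 0, 0], [0.054, 0.07, 0, 0, 0], [0.062, 0.076, 0, 0, 0], [0.062, 0.076, 0, 0, 0], [0.062, 0.076, 0, 0, 0]]' | python3 drive.py
python3 - <<'E'
from h import *
from station import manip, camrig, probe_bus
d=camrig.snapshot("wrist");s=probe_bus.sense();print(s["tcp_pos"],s["tool_rot"]);np.savez("pics/w2.npz",**d);cv2.imwrite("pics/w2.png",d["pixels"][:,:,::-1])
E
```

```text
t: 5.25
tcp_pos: [0.5461, 0.0286, 0.0939]
tool_rot: [0.983, 0.182, 0.001, 0.0]
force: [0.8, -1.0, 6.3]
finger_gap: 0.002
gripper_force: 3.5
[0.5460684  0.02858021 0.09391558] [9.83306660e-01 1.81949555e-01 1.45244681e-03 5.13024418e-04]
```

View pics/w2.png

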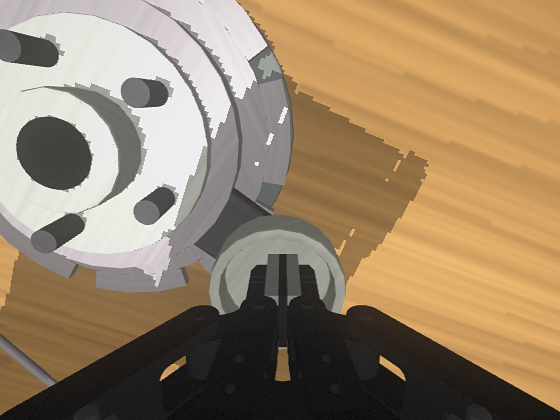

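The table has turned. The cup rim spans about x 210–345 around the tips at x 283, so floor friction is carrying it. I'll measure the cup centre.

```bash
python3 - <<'E'
from h import *
from scipy.spatial.transform import Rotation as Ro
d=load("w2");T=np.eye(4);T[:3,:3]=Ro.from_quat([.98331,.18195,.00145,.0005]).as_matrix();T[:3,3]=[.5461,.0286,.0939]
I=np.linalg.inv(T@d["hand_eye"]);d["R"]=I[:3,:3];d["t"]=I[:3,3]
A=np.array([.571,.1245,0])
P=cloud(d);k=(np.hypot(P[...,0]-.546,P[...,1]-.0286)<.045)&(abs(P[...,2]-.086)<.004)&(np.arange(420)[:,None]<300)&(d["pixels"].min(-1)>70)
q=P[k][:,:2]; h=cv2.convexHull(q.astype(np.float32))[:,0]
from scipy.optimize import least_squares
r=least_squares(lambda p:np.hypot(*(h-p).T)-.030,[.546,.0286],loss="soft_l1",f_scale=.001)
c=r.x;print(c,len(h),np.abs(r.fun).max(),"bearing",np.arctan2(c[1]-A[1],c[0]-A[0]),np.hypot(*(c-A[:2])))
print("start",np.arctan2(.0532-.1245,.5025-.571),"axis seen",ray(d,54,153,.093))
E
```

```text
[0.54269916 0.02902422] 35 0.005646584953647459 bearing -1.8589646539088744 0.0995819360948623
start -2.336168555372617 axis seen [0.57187071 0.12489024 0.093     ]
```

The table is at about 0.48 rad with radius 99.6 mm, which checks out. Now I lift the tips off the floor, still below the rim, and push on with the wall only.

Scaled: 0.0172 m is 0.0344, 0.0098 m is 0.0196.

```bash
echo '[[0, 0, -0.012, 0, 0], [0, 0, -0.025, 0, 0], [0, 0, -0.025, 0, 0], [0.008, 0.005, -0.025, 0, 0], [0.0168, 0.0106, -0.025, 0, 0], [0.0254, 0.0152, -0.025, 0, 0], [0.0344, 0.0196, -0.025, 0, 0], [0.0344, 0.0196, -0.025, 0, 0]]' | python3 drive.py
echo '[[0.0036, 0.0016, 0, 0, 0], [0.0072, 0.003, 0, 0, 0], [0.011, 0.0046, 0, 0, 0], [0.0146, 0.006, 0, 0, 0], [0.0184, 0.0072, 0, 0, 0], [0.0184, 0.0072, 0, 0, 0]]' | python3 drive.py
```

```text
t: 6.1
tcp_pos: [0.5642, 0.0261, 0.1053]
tool_rot: [0.983, 0.182, -0.001, -0.0]
force: [-2.0, 1.4, -0.4]
finger_gap: -0.001
gripper_force: 1.3
t: 6.7
tcp_pos: [0.5732, 0.0261, 0.1053]
tool_rot: [0.983, 0.182, -0.001, -0.001]
force: [-4.4, 1.7, -0.9]
finger_gap: -0.0
gripper_force: 2.1
```

Scaled: -0.001 m is -0.002.

```bash
echo '[[0, 0, -0.002, 0, 0], [0, 0, -0.002, 0, 0]]' | python3 drive.py; cat > m.py <<'E'
from h import *
from station import manip, camrig, probe_bus
from scipy.spatial.transform import Rotation as Ro
from scipy.optimize import least_squares
s=probe_bus.sense();d=camrig.snapshot("wrist");p=np.array(s["tcp_pos"])
T=np.eye(4);T[:3,:3]=Ro.from_quat(s["tool_rot"]).as_matrix();T[:3,3]=p
I=np.linalg.inv(T@d["hand_eye"]);d["R"]=I[:3,:3];d["t"]=I[:3,3]
A=np.array([.571,.1245]);P=cloud(d)
near=(np.hypot(P[...,0]-p[0],P[...,1]-p[1])<.045)&(np.arange(420)[:,None]<300)&(d["pixels"].min(-1)>70)
z=P[...,2];print("top z pct",np.percentile(z[near&(z>.066)&(z<.105)],[50,80,90,95,99]).round(4))
for h0 in(.090,.096):
    q=P[near&(abs(z-h0)<.004)][:,:2];h=cv2.convexHull(q.astype(np.float32))[:,0]
    r=least_squares(lambda c:np.hypot(*(h-c).T)-.030,p[:2],loss="soft_l1",f_scale=.001);c=r.x-A
    print(h0,len(q),r.x.round(4),"turn",np.arctan2(c[1],c[0])+2.336,"rad",np.hypot(*c),"res",np.abs(r.fun).mean())
np.savez("pics/w3.npz",**d);cv2.imwrite("pics/w3.png",d["pixels"][:,:,::-1])
E
python3 m.py
```

```text
t: 6.9
tcp_pos: [0.5734, 0.0256, 0.1064]
tool_rot: [0.983, 0.182, -0.001, -0.0]
force: [-4.2, 0.2, -2.9]
finger_gap: -0.0
gripper_force: 2.2
top z pct [0.086  0.0901 0.0908 0.0957 0.1031]
0.09 2278 [0.5603 0.0255] turn 0.6576348888489687 rad 0.09961541216195256 res 0.0006180944036448913
0.096 206 [0.5557 0.0221] turn 0.6166231140525706 rad 0.10354692152468824 res 0.0005728245563974897
```

View pics/w3.png

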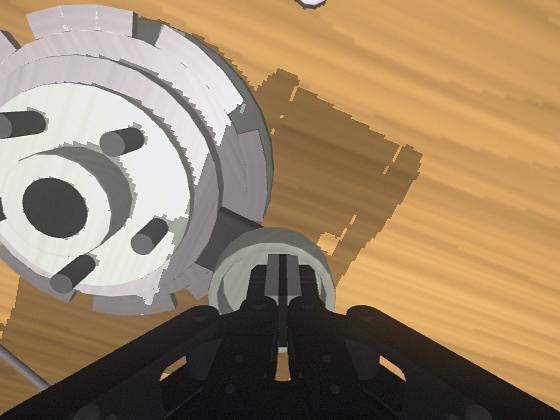

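The table is at about 0.66 rad with the rim near 90 mm, so the tooth is under the plate. About 12.7 mm of travel is left. I go on gently.

Scaled: 0.0085 m is 0.017, 0.0024 m is 0.0048.

```bash
echo '[[0.003, 0.001, 0, 0, 0], [0.006, 0.002, 0, 0, 0], [0.009, 0.003, 0, 0, 0], [0.012, 0.004, 0, 0, 0], [0.015, 0.0048, 0, 0, 0], [0.017, 0.0052, 0, 0, 0], [0.017, 0.0052, 0, 0, 0]]' | python3 drive.py; python3 m.py;  echo '[[0.001, 0.0002, 0, 0, 0], [0.002, 0.0004, 0, 0, 0], [0.003, 0.0006, 0, 0, 0], [0.004, 0.0008, 0, 0, 0], [0.004, 0.0008, 0, 0, 0]]' | python3 drive.py;python3 m.py
```

```text
t: 7.65
tcp_pos: [0.5851, 0.0265, 0.108]
tool_rot: [0.983, 0.182, 0.002, 0.001]
force: [-3.3, 1.4, 2.4]
finger_gap: 0.0
gripper_force: 1.2
top z pct [0.0921 0.0958 0.0963 0.097  0.1032]
0.09 873 [0.573  0.0248] turn 0.7852927027307253 rad 0.09975342895304297 res 0.0009440688185123083
0.096 2299 [0.5728 0.0247] turn 0.7831843524898334 rad 0.09984503964195773 res 0.0005939056898972489
t: 8.2
tcp_pos: [0.5853, 0.0264, 0.1068]
tool_rot: [0.983, 0.182, 0.0, 0.0]
force: [-1.4, -0.3, 1.5]
finger_gap: 0.005
gripper_force: 0.4
top z pct [0.0921 0.096  0.0965 0.0971 0.1034]
0.09 911 [0.5737 0.0249] turn 0.7924619089341023 rad 0.09960568938423903 res 0.0006018199513793313
0.096 2363 [0.5736 0.0249] turn 0.7914762182452109 rad 0.09965631265071011 res 0.000477754203844109
```

It has sprung up: the rim is at 96 mm and the turn is about 0.79. I back off the wall towards the cup centre, lift straight out, and check.

Scaled: -0.13 m is -0.26, -0.006 m is -0.012.

```bash
echo '[[-0.006, -0.002, -0.002, 0, 0], [-0.012, -0.004, -0.004, 0, 0], [-0.016, -0.006, -0.006, 0, 0], [-0.016, -0.006, -0.006, 0, 0], [-0.016, -0.006, -0.04, 0, 0], [-0.016, -0.006, -0.1, 0, 0], [-0.016, -0.006, -0.18, 0, 0], [-0.016, -0.006, -0.26, 0, 0], [-0.016, -0.006, -0.26, 0, 0], [-0.016, -0.006, -0.26, 0, 0]]' | python3 drive.py
echo '[[-0.1, 0, 0, 0, 0], [-0.2, 0, 0, 0, 0], [-0.2, 0, 0, 0, 0], [-0.2, 0, 0, 0, 0], [-0.2, 0, 0, 0, 0], [-0.2, 0, 0, 0, 0]]' | python3 drive.py
python3 - <<'E'
from h import *
from station import manip, camrig, probe_bus
from scipy.spatial.transform import Rotation as Ro
s=probe_bus.sense();d=camrig.snapshot("wrist");p=s["tcp_pos"];print(p,s["force"],s["t"])
T=np.eye(4);T[:3,:3]=Ro.from_quat(s["tool_rot"]).as_matrix();T[:3,3]=p
I=np.linalg.inv(T@d["hand_eye"]);d["R"]=I[:3,:3];d["t"]=I[:3,3];P=cloud(d)
k=(np.hypot(P[...,0]-.573,P[...,1]-.025)<.034)&(P[...,2]>.089)&(P[...,2]<.105)
q=P[k];(x,y),r=cv2.minEnclosingCircle(q[:,:2].astype(np.float32));print(len(q),x,y,r,np.median(q[:,2]),"turn",np.arctan2(y-.1245,x-.571)+2.336)
f=np.hypot(P[...,0]-x,P[...,1]-y)<.018;print("floor",np.median(P[f][:,2]))
cv2.imwrite("pics/w4.png",d["pixels"][:,:,::-1])
E
```

```text
t: 9.25
tcp_pos: [0.577, 0.0266, 0.2379]
tool_rot: [0.983, 0.182, 0.001, 0.0]
force: [0.4, 0.1, 0.1]
finger_gap: -0.0
gripper_force: 0.0
t: 9.85
tcp_pos: [0.4846, -0.0092, 0.2366]
tool_rot: [0.983, 0.182, 0.0, 0.0]
force: [0.3, -0.1, -0.3]
finger_gap: 0.001
gripper_force: 0.0
[ 0.48461878 -0.00916918  0.23658783] [ 0.3176942  -0.1384997  -0.33002995] 9.85
1922 0.5735613107681274 0.024617793038487434 0.030049486085772514 0.09568394072837513 turn 0.7908413683019584
floor 0.08252419008859245
```

View pics/w4.png

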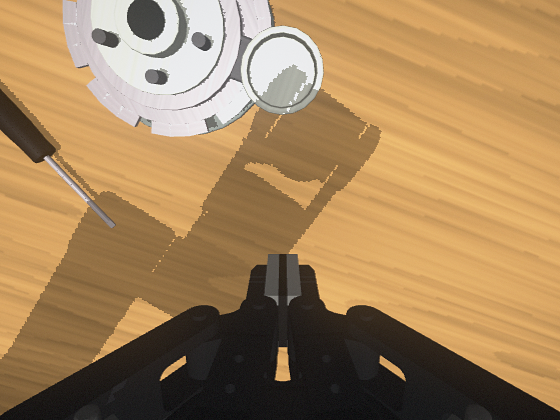

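The gripper is clear. The cup at about (283,70) stands at the next slot, with a turn of about 0.79 rad, its floor at 82.5 mm and its rim at 96 mm, so the plunger is up and locked.

```bash
python3 -c "
from station import manip, camrig, probe_bus
print(manip.sign_off())"
```

```text
the job is handed in; nothing more can be done
None
```

I turned the table one slot anticlockwise, to about 0.79 rad by camera, with the plunger fully up in the new slot and the arm clear; the job is handed in, but sign-off returned no verdict.

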